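# Step a calibrator's set-point dial four clicks and confirm

### The job

On the orange control box, turn the click-stop dial exactly four clicks clockwise (seen from above) by pushing its fin with a fingertip; do not grip the dial, push it gently, and do not let it go past the fourth click. Then press the round key on the same box fully down to confirm, and let it come back up. Leave the metal pieces and the screwdriver beside the box alone.

Things in the scene. Friction and masses are not known exactly. Their poses are not given: they have to be found in the camera images.
- control_box: Control box, fixed to the bench: orange shell with a black top panel, 170 (x) by 270 (y) by 66 mm high. Origin at the centre of its underside, on the bench; z up; -x is its front edge (towards the robot at yaw 0). The dial sits on its +y half, the round key on its -y half; a small flat display lies on the panel beyond the key.
- dial: Grey plastic dial: a flat round skirt 86 mm in diameter, its top 13 mm above the panel (78 mm above the bench), with a hub 24 mm in diameter in the middle and one upright radial fin, 10 mm thick, from the hub to the rim; hub and fin rise 21 mm above the skirt. Origin on the turning axis at panel height (65 mm); turns with the dial. A fingertip above the skirt can push the fin's flank.
- fin_tip (a point): Top outer end of the fin, 42 mm from the axis, 99 mm above the bench; turns with the dial. The ten click stops (white ticks on the panel) are 24 degrees apart; at the first the fin points 108 degrees anticlockwise of the box's +x, and the others follow clockwise from above; end stops bound them. It starts at one of the first four; four clicks turn it 96 degrees.
- dial_axis (a point): Centre of the hub's top, on the vertical turning axis, 99 mm above the bench, at (0, +60, 99) mm in the box's frame. Feel of the dial: pushing the fin's middle takes at most about 4 N just off a stop; the resistance fades to nothing half-way (12 degrees) to the next stop, where the dial snaps forward by itself, ahead of the finger, into that stop (the click) and stays there.
- key_top (a point): Centre of the top face of the round key: a grey push button 30 mm in diameter in a low grey housing on the panel, 146 mm from the dial axis, its top about 22 mm above the panel (87 mm above the bench); at (-20, -85) mm in the box's frame. It moves straight down.
- key (a joint): Travel of the key: 0 up, 0.006 m fully down. A spring returns it; 5 N holds it fully down.
- insert: Loose aluminium cylinder, 32 mm in diameter, 110 mm high, standing on the bench left (+y) of the box. Origin at the centre of its foot. To be left alone.
- sleeve: Loose brass tube, 44 mm outside diameter, 20 mm bore, 50 mm high, standing on the bench right (-y) of the box. Origin at the centre of its foot. To be left alone.
- driver: Loose screwdriver lying on the bench beyond the box (+x side), roughly parallel to its long side. To be left alone.

How it is judged:
By the outcome, as a careful person would: the job done as asked, in the order asked, and still so for the second after the job is handed in, with the robot touching nothing.
It also fails if it takes over 51 s, if anything falls off the work surface, if the arm or the gripper's body presses on something with over 40 N, if the wrist force passes 120 N, or if a joint passes its speed limit or range.

### The arm

A 6-joint arm with a two-finger parallel gripper is mounted at the origin on the work surface. World frame = base frame: x ahead of the robot, y to its left, z up, the work surface at z = 0. Lengths are in mm, angles in rad, forces in N, time in s.
With the tool pointing down it reaches from about 350 to 975 mm from the base axis. Payload 7.1 kg.
Tool frame: the origin (TCP) lies at the very end of the fingers, on their centre line; the grasp point (between the pads) lies 19 mm behind it; y points along the fingers, x is the direction in which the jaws open and shut, and the axes are right-handed (so a half turn about y gives the same grasp; the last joint's range is limited). The gripper opens to 88 mm and grips with 3 to 60 N. Pads are 20 mm wide; open, the fingers measure 115 mm over their backs; the gripper's body (75 mm by 178 mm) begins 61 mm behind the grasp point.
Start: joints at [-1.239, 0.423, 1.63, -0, 1.089, -0.019], TCP at [214.797, -586.913, 222.675] pointing down, gripper open.
Joint ranges: [-3, 3], [-0.9, 2.11], [0.09, 2.58], [-1.31, 4.45], [0.11, 2.69], [-2.54, 2.54]. Speed limits (rad/s): [2.39, 2.39, 3.01, 3.14, 3.14, 3.14].

### API

Orientations are given as a rotation vector (axis times angle).
In Python, from workcell import ctrl gives the robot as it stands. The module is installed in compiled form; this text tells all that it offers.
- The arm moves only by the tool jog_arm, never from a script. Its argument "steps" is a list of rows, each an object with "turn": the turn, a rotation vector about the world's x, y, z scaled (see below), a list of three; "dp": the shift along the world's x, y, z scaled (see below), a list of three; "claw": the opening, from 0 (shut) to 1 (fully open). In form: [{"turn": [wx, wy, wz], "dp": [x, y, z], "claw": claw}, ...]. A call has 1 to 12 rows; each row is the pose to reach, as a shift and turn from the pose measured when the call began, turning the shorter way round; what a row does not reach only later rows make up. The controller multiplies each number of a shift by 80 mm and each number of a turn by pi rad. A row lasts 1/12 s, in which the tool goes at most 41.7 mm and 7.16 degrees, less where a joint would pass 70% of its speed; a pose out of reach is approached as far as the arm can. A call with a number of a shift or a turn outside -1 to 1 is refused whole. A call with a gripper value outside its range is refused whole. The fingers move at their own pace and stop on an object; the grip force is fixed at half the most. Time passes only in rows, so rows that repeat a pose let the fingers close. It gives the time, the measured TCP pose, the force and the opening at its end, in the units of the state.
- ctrl.get_obs(): the state, without advancing time (a new reading comes with each control period).
- ctrl.get_image(name): name is "scene" or "top" or "wrist"; returns a dict with "img" (420x560x3 uint8, red, green, blue), "range_z" (420x560 float32, mm along the optical axis (not along the pixel's ray), 0 where there is no reading), "fovy" (degrees; the focal length in pixels is half the picture's height over the tangent of half this angle, whatever the lens; pixels are square), "cx", "cy" (the principal point, pixels), "camera_from_world" (4x4, takes a point from world to camera coordinates); the wrist camera has in their place "hand_eye" (4x4, takes a point from camera to tool coordinates, whose origin is the TCP and whose axes are the tool frame's). Camera axes: x right, y down, z forward; pixel columns grow to the right and rows downward; lengths in mm; the calibration is good to about 2 mm. A picture is of the moment at which its call begins: read the wrist's pose just before it.
- ctrl.close_job(): hands the job in, once; it reports no verdict.
The state is a dict: "t": time; "qpos": joint angles; "qvel": joint speeds; "joint_torque": joint torques, N m; "ee_pos": TCP position; "orientation": TCP orientation; "ft_force": force on the tool from outside, world axes, zero at the start; "moment": the same for the moment, N m; "width": finger opening in mm.
Only numpy, scipy, OpenCV 4.12 (cv2) and the standard library are available. Lean on these libraries where they do the work, as an engineer would, in place of code of your own. Each camera call takes 0.05 s, during which the arm holds its last target.

## Working session

There is one attempt and no reset: what is moved stays moved. The work goes in short steps, Python scripts to look and compute and a tool call to move; the robot and the scene stay as the last step left them, time stands still between calls to the robot, and variables do not carry over. Pictures are saved under pics/ and viewed, and the job is handed in when it is done.

Besides the shell and the picture viewer there is one more tool, called as a command line: name --argument value ..., lists and objects as JSON in quotes. jog_arm: Moves the arm, as the interface text tells. Its arguments: {"type":"object","properties":{"steps":{"type":"array","items":{"type":"object","properties":{"turn":{"type":"array","items":{"type":"number"}},"dp":{"type":"array","items":{"type":"number"}},"claw":{"type":"number"}}}}},"required":["steps"]}

```bash
mkdir -p pics; cat > h.py <<'E'
import numpy as np,cv2
from workcell import ctrl
def cast(im,u,v,z):
    f=im['img'].shape[0]/2/np.tan(np.radians(im['fovy'])/2)
    T=np.linalg.inv(np.array(im['camera_from_world']))
    d=T[:3,:3]@np.array([(u-im['cx'])/f,(v-im['cy'])/f,1]);o=T[:3,3]
    return o+d*(z-o[2])/d[2]
def proj(im,p):
    f=im['img'].shape[0]/2/np.tan(np.radians(im['fovy'])/2)
    c=np.array(im['camera_from_world'])@np.append(p,1)
    return c[0]/c[2]*f+im['cx'],c[1]/c[2]*f+im['cy']
def save(im,n): cv2.imwrite('pics/'+n,im['img'][:,:,::-1])
E
python3 - <<'E'
from h import *
import pickle
o=ctrl.get_obs();print(o)
for n in('scene','top'):
    im=ctrl.get_image(n);save(im,n+'0.png');pickle.dump(im,open(n+'0.pkl','wb'))
    print(n,im['fovy'],np.linalg.inv(np.array(im['camera_from_world'])).round(2))
E
```

```text
{'t': 0.0, 'qpos': array([-1.23903332e+00,  4.23781307e-01,  1.63068627e+00,  7.68543647e-06,
        1.08861141e+00, -1.89935835e-02]), 'qvel': array([ 0.00081552,  0.00035597, -0.00169963,  0.00026209,  0.00031325,
       -0.00033161]), 'joint_torque': array([ 1.86118043e-03, -5.44620788e+01, -2.73661172e+01,  6.44919556e-02,
        2.28553283e-02, -1.22410888e-04]), 'ee_pos': array([ 214.60421879, -586.40942978,  221.94034081]), 'orientation': array([-1.35406218,  0.94792153, -0.94594159]), 'ft_force': array([0.15937398, 0.20628444, 0.45669291]), 'moment': array([-0.00895743,  0.0016981 ,  0.03819525]), 'width': 87.89800641738873}
scene 56.294740074601556 [[ 7.10000e-01  5.00000e-01 -4.90000e-01  1.08113e+03]
 [ 7.00000e-01 -4.90000e-01  5.10000e-01 -4.78900e+02]
 [ 1.00000e-02 -7.10000e-01 -7.00000e-01  8.03310e+02]
 [ 0.00000e+00  0.00000e+00  0.00000e+00  1.00000e+00]]
top 54.555640009570936 [[-0.0000e+00 -1.0000e+00  8.0000e-02  5.2167e+02]
 [-1.0000e+00  0.0000e+00  2.0000e-02  4.8850e+01]
 [-2.0000e-02 -8.0000e-02 -1.0000e+00  9.7152e+02]
 [ 0.0000e+00  0.0000e+00  0.0000e+00  1.0000e+00]]
```

View pics/top0.png

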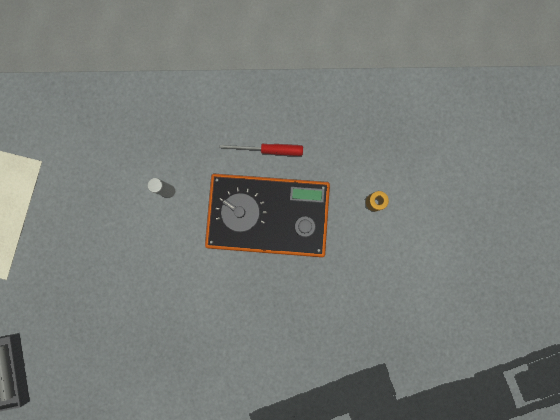

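View pics/scene0.png

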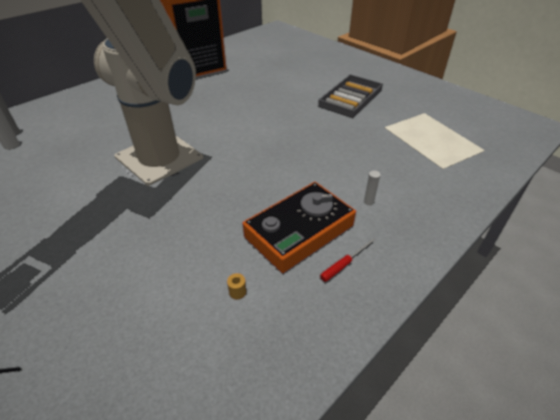

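The top view shows the box, with corners near (211,174), (329,182), (324,256) and (206,248). The dial is at (240,212) with its fin pointing up-left to about (221,200). The key is at (305,226), the insert at (155,186), the sleeve at (379,201) and the driver at (262,149).

```bash
python3 - <<'E'
from h import *
import pickle
im=pickle.load(open('top0.pkl','rb'));I=im['img'].astype(int)
m=((I[:,:,0]>140)&(I[:,:,1]<120)&(I[:,:,2]<70)&(I[:,:,1]>50)).astype(np.uint8)
m[:160]=0
c=max(cv2.findContours(m,cv2.RETR_EXTERNAL,cv2.CHAIN_APPROX_NONE)[0],key=cv2.contourArea)
r=cv2.boxPoints(cv2.minAreaRect(c));print(r)
W=np.array([cast(im,u,v,66) for u,v in r])
print(W.round(1),np.linalg.norm(np.diff(W,axis=0),axis=1))
C=W.mean(0);print('centre',C)
e=[W[(i+1)%4]-W[i] for i in range(4)]
e=[a for a in e if np.linalg.norm(a)>220]
yaws=[np.degrees(np.arctan2(*( (a*np.sign(a[1]))[[1,0]])))-90 for a in e];print('yaw',yaws)
y=np.radians(np.mean(yaws));R=np.array([[np.cos(y),-np.sin(y)],[np.sin(y),np.cos(y)]])
A=C[:2]+R@[0,60];K=C[:2]+R@[-20,-85];print('axis',A,'key',K)
print('axis px',proj(im,[*A,99]),'key px',proj(im,[*K,87]))
for k in range(10):
    a=y+np.radians(108-24*k);print(k,proj(im,[*(A+42*np.array([np.cos(a),np.sin(a)])),99]))
g=cv2.cvtColor(im['img'],cv2.COLOR_RGB2GRAY)
ci=cv2.HoughCircles(g[200:245,285:325],cv2.HOUGH_GRADIENT,1,50,param1=100,param2=8,minRadius=4,maxRadius=9);print('key circ',ci)
z=cv2.resize(im['img'][165:265,200:335],None,fx=5.8,fy=5.8,interpolation=cv2.INTER_CUBIC);cv2.imwrite('pics/zoom.png',z[:,:,::-1])
for u,v in((240,212),(305,226),(285,200),(155,186),(379,201)):
  print(u,v,im['range_z'][v,u], 'h@',[round(float((np.linalg.inv(np.array(im['camera_from_world']))@np.array([(u-im['cx'])*im['range_z'][v,u]/(210/np.tan(np.radians(im['fovy']/2))),(v-im['cy'])*im['range_z'][v,u]/(210/np.tan(np.radians(im['fovy']/2))),im['range_z'][v,u],1]))[i]),1) for i in range(3)])
E
```

```text
[[204.59412 247.27647]
 [210.31763 172.87059]
 [329.61176 182.04707]
 [323.88824 256.45294]]
[[506.1 225.1  66. ]
 [673.  213.9  66. ]
 [650.6 -53.9  66. ]
 [485.3 -39.1  66. ]] [167.25839271 268.81942357 165.95881418]
centre [578.73043741  86.48824088  66.        ]
yaw [np.float64(-4.7814330652056185), np.float64(-4.505032727996138)]
axis [583.58749905 146.29132569] key [551.91523849   3.38622462]
axis px (np.float64(238.48115603635563), np.float64(211.2813870244931)) key px (np.float64(304.8062366093363), np.float64(225.9558211157178))
0 (np.float64(219.51322301295366), np.float64(215.86093908872004))
1 (np.float64(219.3867514615206), np.float64(207.77470370086874))
2 (np.float64(222.55254611672487), np.float64(200.31634978946633))
3 (np.float64(228.45565481822578), np.float64(194.76249022339942))
4 (np.float64(236.0799962332828), np.float64(192.0590559560238))
5 (np.float64(244.12097754444258), np.float64(192.66717876396672))
6 (np.float64(251.20205390646836), np.float64(196.4875993787223))
7 (np.float64(256.10366049505103), np.float64(202.87398267714843))
8 (np.float64(257.9708673759162), np.float64(210.7353145010588))
9 (np.float64(256.4660241798898), np.float64(218.71577296106577))
key circ [[[21.5 28.5  7.3]]]
240 212 879.345 h@ [582.2, 143.3, 95.9]
305 226 886.61194 h@ [551.9, 2.8, 83.4]
285 200 912.3746 h@ [611.0, 46.0, 63.1]
155 186 874.9124 h@ [638.1, 325.2, 108.5]
379 201 963.3315 h@ [613.0, -176.5, 7.7]
```

View pics/zoom.png

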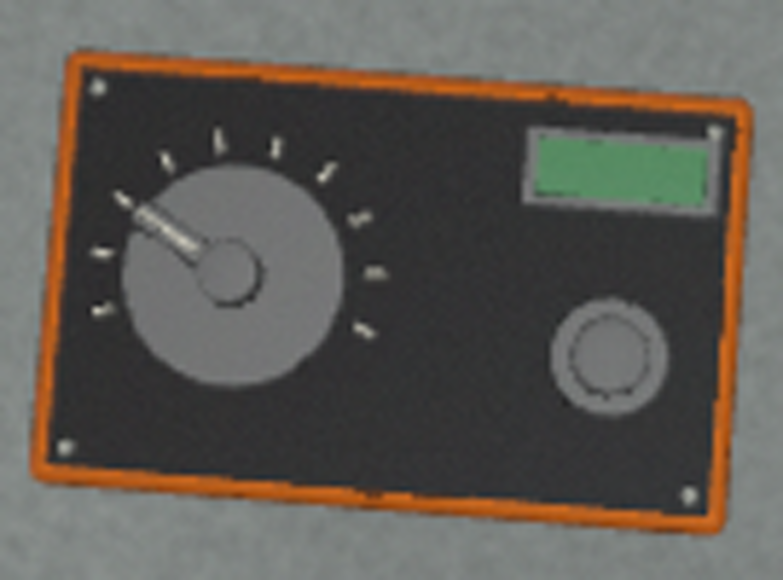

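The fin sits at the third stop (index 2), so the target is the seventh (index 6). Next I work out the tool orientation and the tool poses for pushing.

```bash
cat >> h.py <<'E'
from scipy.spatial.transform import Rotation as Ro
YAW=-4.65; 
def st():
    o=ctrl.get_obs();R=Ro.from_rotvec(o['orientation']).as_matrix()
    j=np.degrees(np.arctan2(R[1,0],R[0,0]))
    print('t %.2f'%o['t'],'p',o['ee_pos'].round(1),'jaw x deg %.1f'%j,'y',R[:,1].round(3),'F',np.array(o['ft_force']).round(2),'M',np.array(o['moment']).round(2),'w %.1f'%o['width'],'q',o['qpos'].round(2))
    return o,R
E
python3 - <<'E'
from h import *
import pickle
im=pickle.load(open('top0.pkl','rb'))
st()
zz=lambda x,y:(200+(x+.5)/5.8-.5,165+(y+.5)/5.8-.5)
for n,p,z in(('hub',(228,270),99),('skirt',(233,275),78),('key',(610,354),87),('fintip',(139,211),99)):
    print(n,cast(im,*zz(*p),z).round(1))
# ticks direction check
I=im['img'].astype(int)
E
```

```text
t 0.10 p [ 214.7 -586.5  222. ] jaw x deg -69.9 y [-0.     0.001 -1.   ] F [ 0.09  0.07 -0.3 ] M [ 0.01  0.02 -0.01] w 87.6 q [-1.24  0.42  1.63  0.    1.09 -0.02]
hub [583.9 145.4  99. ]
skirt [583.5 145.8  78. ]
key [552.6   3.5  87. ]
fintip [606.  178.7  99. ]
```

jog_arm --steps '[{"turn": [0,0,0.07],"dp": [0.46,0.96,0],"claw": 0},{"turn": [0,0,0.07],"dp": [0.46,0.96,0],"claw": 0},{"turn": [0,0,0.07],"dp": [0.46,0.96,0],"claw": 0}]'

```text
t: 0.35
ee_pos: [252.4, -503.9, 220.8]
orientation: [-1.423, 0.778, -0.77]
ft_force: [-0.8, -0.6, -0.3]
width: 71.3
```

jog_arm --steps '[{"turn": [0,0,0.07],"dp": [0.46,0.96,0],"claw": 0},{"turn": [0,0,0.07],"dp": [0.46,0.96,0],"claw": 0},{"turn": [0,0,0.07],"dp": [0.46,0.96,0],"claw": 0}]'

```text
t: 0.6
ee_pos: [289.8, -422.2, 220.0]
orientation: [-1.479, 0.605, -0.593]
ft_force: [0.5, 0.0, -0.4]
width: 51.4
```

jog_arm --steps '[{"turn": [0,0,0.07],"dp": [0.46,0.96,0],"claw": 0},{"turn": [0,0,0.07],"dp": [0.46,0.96,0],"claw": 0},{"turn": [0,0,0.07],"dp": [0.46,0.96,0],"claw": 0}]'

```text
t: 0.85
ee_pos: [327.3, -341.1, 219.5]
orientation: [-1.52, 0.431, -0.415]
ft_force: [0.6, 0.3, 0.2]
width: 31.2
```

jog_arm --steps '[{"turn": [0,0,0.07],"dp": [0.46,0.96,0],"claw": 0},{"turn": [0,0,0.07],"dp": [0.46,0.96,0],"claw": 0},{"turn": [0,0,0.07],"dp": [0.46,0.96,0],"claw": 0}]'

```text
t: 1.1
ee_pos: [365.1, -260.5, 219.3]
orientation: [-1.547, 0.255, -0.237]
ft_force: [-0.2, 0.6, 0.7]
width: 11.5
```

jog_arm --steps '[{"turn": [0,0,0.07],"dp": [0.45,0.92,0],"claw": 0},{"turn": [0,0,0.07],"dp": [0.45,0.92,0],"claw": 0},{"turn": [0,0,0.07],"dp": [0.45,0.92,0],"claw": 0}]'

```text
t: 1.35
ee_pos: [403.0, -183.1, 219.3]
orientation: [-1.561, 0.078, -0.059]
ft_force: [0.3, 0.2, -0.1]
width: 0.4
```

jog_arm --steps '[{"turn": [0,0,0.07],"dp": [0.45,0.92,0],"claw": 0},{"turn": [0,0,0.07],"dp": [0.45,0.92,0],"claw": 0},{"turn": [0,0,0.07],"dp": [0.45,0.92,0],"claw": 0}]'

```text
t: 1.6
ee_pos: [441.4, -106.2, 219.5]
orientation: [-1.56, -0.1, 0.118]
ft_force: [0.1, -0.1, 0.1]
width: 0.2
```

jog_arm --steps '[{"turn": [0,0,0.07],"dp": [0.45,0.92,0],"claw": 0},{"turn": [0,0,0.07],"dp": [0.45,0.92,0],"claw": 0},{"turn": [0,0,0.07],"dp": [0.45,0.92,0],"claw": 0}]'

```text
t: 1.85
ee_pos: [480.2, -29.5, 219.9]
orientation: [-1.545, -0.278, 0.293]
ft_force: [-0.4, 0.1, 0.1]
width: 0.4
```

jog_arm --steps '[{"turn": [0,0,0.07],"dp": [0.45,0.92,0],"claw": 0},{"turn": [0,0,0.07],"dp": [0.45,0.92,0],"claw": 0},{"turn": [0,0,0.07],"dp": [0.45,0.92,0],"claw": 0}]'

```text
t: 2.1
ee_pos: [519.3, 47.1, 220.2]
orientation: [-1.515, -0.455, 0.467]
ft_force: [0.5, -0.6, 0.4]
width: 0.5
```

jog_arm --steps '[{"turn": [0,0,0.07],"dp": [0.45,0.92,0],"claw": 0},{"turn": [0,0,0.07],"dp": [0.45,0.92,0],"claw": 0},{"turn": [0,0,0.07],"dp": [0.45,0.92,0],"claw": 0}]'

```text
t: 2.35
ee_pos: [558.5, 123.7, 220.4]
orientation: [-1.47, -0.631, 0.639]
ft_force: [-0.1, 0.3, 0.9]
width: 0.5
```

```bash
python3 - <<'E'
from h import *
o,R=st()
im=ctrl.get_image('wrist');save(im,'w1.png')
f=210/np.tan(np.radians(im['fovy'])/2)
H=np.array(im['hand_eye']);print(H.round(2))
def wc(u,v,z):
    T=np.eye(4);T[:3,:3]=R;T[:3,3]=o['ee_pos'];T=T@H
    d=T[:3,:3]@[(u-im['cx'])/f,(v-im['cy'])/f,1];p=T[:3,3];return p+d*(z-p[2])/d[2]
import pickle;pickle.dump((o,im),open('w1.pkl','wb'))
print(wc(280,210,78))
E
```

```text
t 2.35 p [558.5 123.7 220.4] jaw x deg 46.6 y [-0.007  0.003 -1.   ] F [-0.14  0.3   0.85] M [ 0.03 -0.07 -0.01] w 0.5 q [ 0.19  0.35  1.75  0.    1.05 -0.62]
[[   1.      0.      0.      0.8 ]
 [  -0.     -0.24    0.97 -161.28]
 [   0.     -0.97   -0.24   66.01]
 [   0.      0.      0.      1.  ]]
[565.07744974 117.69793531  78.        ]
```

View pics/w1.png

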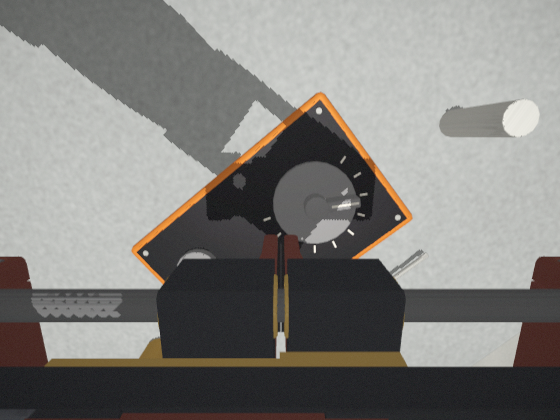

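The wrist view has the dial centred near (315,203), the fin tip at about (358,204), and the closed fingers at the bottom centre.

```bash
cat >> h.py <<'E'
def wcast(o,im,u,v,z):
    f=210/np.tan(np.radians(im['fovy'])/2);T=np.eye(4);T[:3,:3]=Ro.from_rotvec(o['orientation']).as_matrix();T[:3,3]=o['ee_pos'];T=T@np.array(im['hand_eye'])
    d=T[:3,:3]@[(u-im['cx'])/f,(v-im['cy'])/f,1];p=T[:3,3];return p+d*(z-p[2])/d[2]
E
python3 - <<'E'
from h import *
import pickle
o,im=pickle.load(open('w1.pkl','rb'))
z=cv2.resize(im['img'][140:270,225:405],None,fx=4.4,fy=4.4,interpolation=cv2.INTER_CUBIC);cv2.imwrite('pics/w1z.png',z[:,:,::-1])
print('hub',wcast(o,im,316,205,99),'tip',wcast(o,im,359,204,99),'skirt',wcast(o,im,315,202,78))
E
```

```text
hub [581.34334668 149.42900399  99.        ] tip [608.60893429 179.68702453  99.        ] skirt [583.4443362  149.31389769  78.        ]
```

View pics/w1z.png

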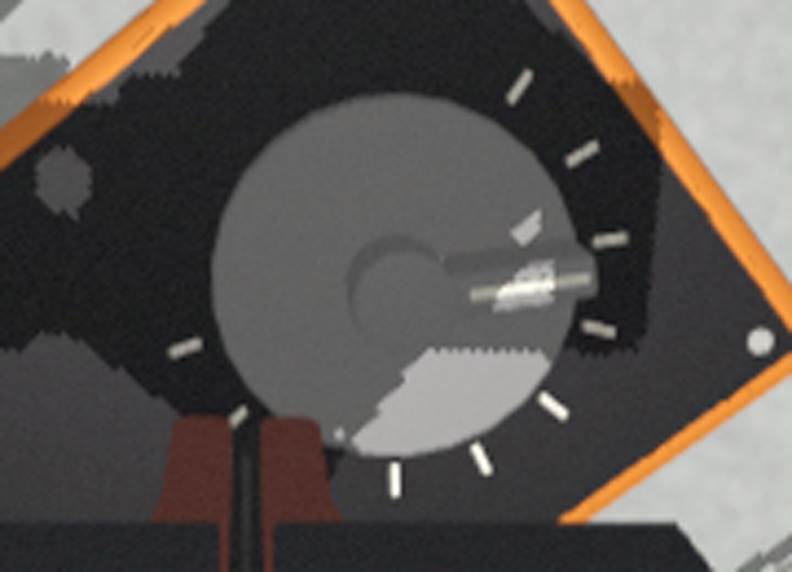

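jog_arm --steps '[{"turn": [0,0,0.047],"dp": [0.25,0.79,0],"claw": 0},{"turn": [0,0,0.047],"dp": [0.25,0.79,0],"claw": 0},{"turn": [0,0,0.047],"dp": [0.25,0.79,0],"claw": 0},{"turn": [0,0,0.047],"dp": [0.25,0.79,-0.4],"claw": 0},{"turn": [0,0,0.047],"dp": [0.25,0.79,-0.8],"claw": 0},{"turn": [0,0,0.047],"dp": [0.25,0.79,-0.8],"claw": 0}]'

```text
t: 2.9
ee_pos: [572.9, 181.6, 150.5]
orientation: [-1.434, -0.728, 0.757]
ft_force: [-2.1, -0.2, -0.6]
width: 0.6
```

```bash
python3 - <<'E'
from h import *
import pickle
o,R=st()
im=ctrl.get_image('wrist');save(im,'w2.png')
pickle.dump((o,im),open('w2.pkl','wb'))
E
```

```text
t 2.90 p [572.9 181.6 150.5] jaw x deg 54.6 y [-0.019 -0.003 -1.   ] F [-2.07 -0.2  -0.61] M [-0.03 -0.12  0.02] w 0.6 q [ 0.29  0.49  1.72  0.    0.95 -0.67]
```

View pics/w2.png

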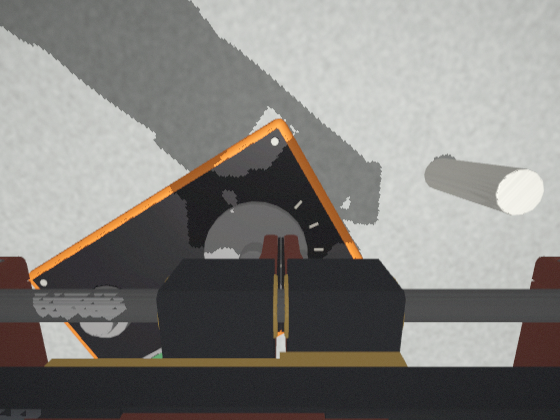

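jog_arm --steps '[{"turn": [0.001,-0.006,0],"dp": [0.065,0.07,-0.3],"claw": 0},{"turn": [0.001,-0.006,0],"dp": [0.065,0.07,-0.55],"claw": 0},{"turn": [0.001,-0.006,0],"dp": [0.065,0.07,-0.7],"claw": 0},{"turn": [0.001,-0.006,0],"dp": [0.065,0.07,-0.8],"claw": 0},{"turn": [0.001,-0.006,0],"dp": [0.065,0.07,-0.8],"claw": 0},{"turn": [0.001,-0.006,0],"dp": [0.065,0.07,-0.8],"claw": 0}]'

```text
t: 3.45
ee_pos: [580.1, 187.4, 90.1]
orientation: [-1.441, -0.746, 0.74]
ft_force: [0.5, -0.4, 1.5]
width: 0.2
```

```bash
python3 - <<'E'
from h import *
import pickle
o,R=st()
for n in('wrist','scene'):
  im=ctrl.get_image(n);save(im,n+'3.png')
  if n=='scene':
    z=cv2.resize(im['img'][150:290,230:410],None,fx=4.2,fy=4.2,interpolation=cv2.INTER_CUBIC);cv2.imwrite('pics/s3z.png',z[:,:,::-1])
E
```

```text
t 3.45 p [580.1 187.4  90.1] jaw x deg 54.6 y [ 0.003  0.001 -1.   ] F [ 0.48 -0.35  1.54] M [-0.06 -0.16  0.07] w 0.2 q [ 0.29  0.57  1.74 -0.    0.82 -0.66]
```

View pics/s3z.png

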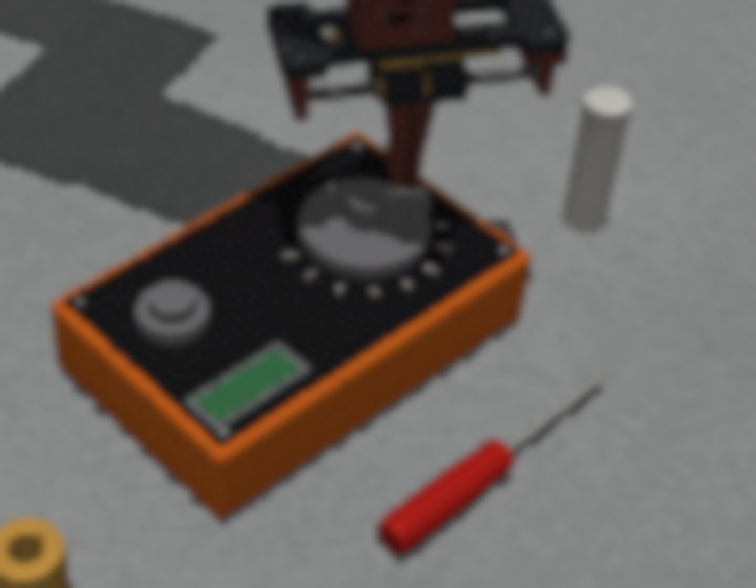

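View pics/wrist3.png

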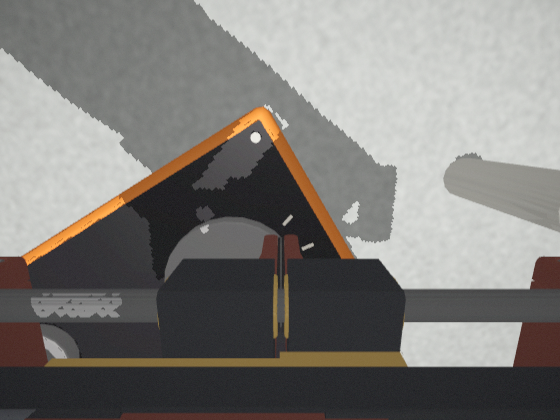

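jog_arm --steps '[{"turn": [0,0,0.003],"dp": [0.0,0.0,-0.05],"claw": 0},{"turn": [0,0,0.003],"dp": [0.03,-0.02,-0.05],"claw": 0},{"turn": [0,0,0.003],"dp": [0.06,-0.04,-0.05],"claw": 0},{"turn": [0,0,0.003],"dp": [0.08,-0.06,-0.05],"claw": 0},{"turn": [0,0,0.003],"dp": [0.08,-0.06,-0.05],"claw": 0}]'

```text
t: 3.97
ee_pos: [587.4, 182.8, 86.7]
orientation: [-1.438, -0.755, 0.746]
ft_force: [0.6, 0.5, 0.5]
width: 0.6
```

jog_arm --steps '[{"turn": [0,0,0],"dp": [0.01,-0.007,0],"claw": 0},{"turn": [0,0,0],"dp": [0.01,-0.007,0],"claw": 0}]'

```text
t: 4.13
ee_pos: [588.5, 182.1, 86.7]
orientation: [-1.439, -0.754, 0.746]
ft_force: [-0.6, -0.3, -0.6]
width: 0.7
```

```bash
python3 - <<'E'
from h import *
st()
E
```

```text
t 4.13 p [588.5 182.1  86.7] jaw x deg 55.1 y [ 0.005  0.002 -1.   ] F [-0.63 -0.31 -0.57] M [-0.   -0.12 -0.04] w 0.7 q [ 0.28  0.58  1.73  0.    0.82 -0.68]
```

jog_arm --steps '[{"turn": [0,0,0],"dp": [0.01,-0.007,0],"claw": 0},{"turn": [0,0,0],"dp": [0.01,-0.007,0],"claw": 0}]'

```text
t: 4.3
ee_pos: [589.1, 181.6, 86.7]
orientation: [-1.438, -0.754, 0.746]
ft_force: [-0.4, 0.2, -0.1]
width: 0.4
```

jog_arm --steps '[{"turn": [0,0,0],"dp": [0.01,-0.007,0],"claw": 0},{"turn": [0,0,0],"dp": [0.01,-0.007,0],"claw": 0}]'

```text
t: 4.47
ee_pos: [589.6, 181.3, 86.6]
orientation: [-1.438, -0.754, 0.746]
ft_force: [-2.1, 3.1, 1.6]
width: 0.5
```

jog_arm --steps '[{"turn": [0,0,0],"dp": [0.01,-0.007,0],"claw": 0},{"turn": [0,0,0],"dp": [0.01,-0.007,0],"claw": 0}]'

```text
t: 4.63
ee_pos: [590.4, 181.0, 86.7]
orientation: [-1.437, -0.754, 0.746]
ft_force: [-1.7, 2.4, 1.6]
width: 0.4
```

```bash
cat >> h.py <<'E'
A0=np.array([583.,147.])
def arc(phis,r=31.,l=14.6,th0=55.2,z=86.5):
    o,R=st();j=np.degrees(np.arctan2(R[1,0],R[0,0]))
    rel=o['ee_pos'][:2]-A0
    print('finger phi now %.1f'%(th0+np.degrees(np.arctan2(l,r)-np.arctan2(rel[1],rel[0]))),'r',np.hypot(*rel))
    for ph in phis:
        a=np.radians(th0-ph);p=A0+r*np.array([np.cos(a),np.sin(a)])+l*np.array([-np.sin(a),np.cos(a)])
        d=(np.append(p,z)-o['ee_pos'])/80
        print(ph,d.round(3),'turn %.4f'%((th0-ph-j)/180))
E
python3 -c "
from h import *
arc(range(4,30,2))"
```

```text
t 4.63 p [590.4 181.   86.7] jaw x deg 55.1 y [ 0.004  0.002 -1.   ] F [-1.7   2.44  1.61] M [0.45 0.19 0.  ] w 0.4 q [ 0.28  0.59  1.73  0.    0.82 -0.69]
finger phi now 2.6 r 34.74502640526315
4 [ 0.009 -0.008 -0.002] turn -0.0216
6 [ 0.023 -0.012 -0.002] turn -0.0328
8 [ 0.037 -0.016 -0.002] turn -0.0439
10 [ 0.052 -0.021 -0.002] turn -0.0550
12 [ 0.066 -0.026 -0.002] turn -0.0661
14 [ 0.079 -0.032 -0.002] turn -0.0772
16 [ 0.093 -0.038 -0.002] turn -0.0883
18 [ 0.106 -0.045 -0.002] turn -0.0994
20 [ 0.12  -0.052 -0.002] turn -0.1105
22 [ 0.132 -0.06  -0.002] turn -0.1216
24 [ 0.145 -0.068 -0.002] turn -0.1328
26 [ 0.157 -0.076 -0.002] turn -0.1439
28 [ 0.169 -0.085 -0.002] turn -0.1550
```

jog_arm --steps '[{"turn": [0,0,-0.02],"dp": [0.009,-0.008,0],"claw": 0},{"turn": [0,0,-0.033],"dp": [0.023,-0.012,0],"claw": 0},{"turn": [0,0,-0.044],"dp": [0.037,-0.016,0],"claw": 0},{"turn": [0,0,-0.055],"dp": [0.052,-0.021,0],"claw": 0},{"turn": [0,0,-0.066],"dp": [0.066,-0.026,0],"claw": 0},{"turn": [0,0,-0.077],"dp": [0.079,-0.032,0],"claw": 0},{"turn": [0,0,-0.088],"dp": [0.093,-0.038,0],"claw": 0},{"turn": [0,0,-0.099],"dp": [0.106,-0.045,0],"claw": 0},{"turn": [0,0,-0.099],"dp": [0.106,-0.045,0],"claw": 0}]'

```text
t: 5.38
ee_pos: [599.4, 176.9, 86.7]
orientation: [-1.512, -0.513, 0.504]
ft_force: [-0.3, -0.4, -0.9]
width: 0.5
```

```bash
cat >> h.py <<'E'
def look(n):
    im=ctrl.get_image('scene');z=cv2.resize(im['img'][185:235,280:350],None,fx=10,fy=10,interpolation=cv2.INTER_CUBIC);cv2.imwrite('pics/'+n,z[:,:,::-1])
    y=np.radians(YAW)
    for k in range(10):
        a=y+np.radians(108-24*k);p=proj(im,[*(A0+42*np.array([np.cos(a),np.sin(a)])),99]);print(k,((np.array(p)-[280,185])*10).round(0),end=' ')
E
python3 -c "
from h import *
arc(range(20,46,2))
look('s4.png')"
```

```text
t 5.38 p [599.4 176.9  86.7] jaw x deg 37.2 y [ 0.005  0.001 -1.   ] F [-0.29 -0.35 -0.94] M [-0.01 -0.12  0.04] w 0.5 q [ 0.27  0.59  1.71 -0.    0.83 -0.38]
finger phi now 19.2 r 34.14176694546721
20 [ 0.006 -0.002 -0.003] turn -0.0112
22 [ 0.019 -0.009 -0.003] turn -0.0223
24 [ 0.032 -0.017 -0.003] turn -0.0334
26 [ 0.044 -0.026 -0.003] turn -0.0445
28 [ 0.056 -0.035 -0.003] turn -0.0556
30 [ 0.068 -0.044 -0.003] turn -0.0667
32 [ 0.079 -0.054 -0.003] turn -0.0778
34 [ 0.09  -0.064 -0.003] turn -0.0889
36 [ 0.101 -0.074 -0.003] turn -0.1001
38 [ 0.111 -0.085 -0.003] turn -0.1112
40 [ 0.121 -0.096 -0.003] turn -0.1223
42 [ 0.13  -0.108 -0.003] turn -0.1334
44 [ 0.139 -0.12  -0.003] turn -0.1445
0 [442.  22.] 1 [491.  50.] 2 [520.  89.] 3 [524. 132.] 4 [501. 172.] 5 [454. 201.] 6 [392. 213.] 7 [325. 207.] 8 [268. 183.] 9 [229. 146.]
```

View pics/s4.png

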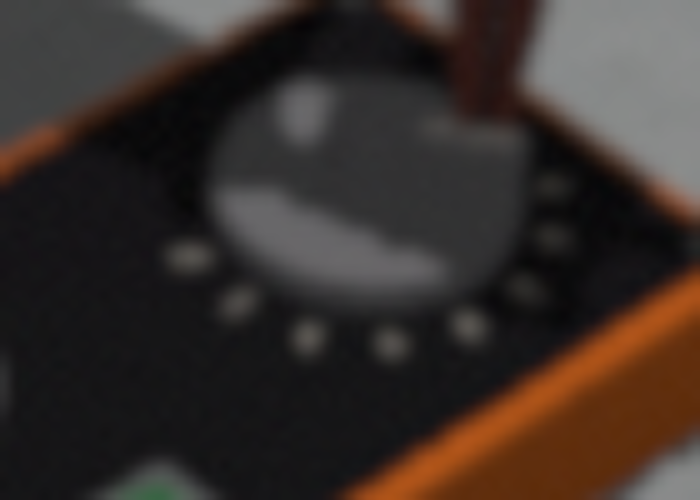

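The first click is done: the fin tip in the scene zoom is at about (525,133), which matches stop index 3, and no force remains on the finger.

jog_arm --steps '[{"turn": [0,0,-0.022],"dp": [0.019,-0.009,0],"claw": 0},{"turn": [0,0,-0.033],"dp": [0.032,-0.017,0],"claw": 0},{"turn": [0,0,-0.044],"dp": [0.044,-0.026,0],"claw": 0},{"turn": [0,0,-0.056],"dp": [0.056,-0.035,0],"claw": 0},{"turn": [0,0,-0.067],"dp": [0.068,-0.044,0],"claw": 0},{"turn": [0,0,-0.078],"dp": [0.079,-0.054,0],"claw": 0},{"turn": [0,0,-0.089],"dp": [0.09,-0.064,0],"claw": 0},{"turn": [0,0,-0.1],"dp": [0.101,-0.074,0],"claw": 0},{"turn": [0,0,-0.111],"dp": [0.111,-0.085,0],"claw": 0},{"turn": [0,0,-0.122],"dp": [0.121,-0.096,0],"claw": 0},{"turn": [0,0,-0.128],"dp": [0.126,-0.102,0],"claw": 0},{"turn": [0,0,-0.128],"dp": [0.126,-0.102,0],"claw": 0}]'

```text
t: 6.43
ee_pos: [609.4, 168.7, 86.6]
orientation: [-1.564, -0.2, 0.192]
ft_force: [-0.2, 0.8, -0.3]
width: 0.3
```

```bash

python3 -c "
from h import *
arc(range(44,68,2))
look('s5.png')"
```

```text
t 6.43 p [609.4 168.7  86.6] jaw x deg 14.3 y [ 0.005 -0.002 -1.   ] F [-0.16  0.83 -0.3 ] M [-0.03 -0.1  -0.01] w 0.3 q [ 0.25  0.6   1.69 -0.    0.84  0.01]
finger phi now 41.1 r 34.1681857612735
44 [ 0.014 -0.016 -0.002] turn -0.0171
46 [ 0.023 -0.029 -0.002] turn -0.0282
48 [ 0.031 -0.041 -0.002] turn -0.0394
50 [ 0.039 -0.054 -0.002] turn -0.0505
52 [ 0.046 -0.067 -0.002] turn -0.0616
54 [ 0.053 -0.08  -0.002] turn -0.0727
56 [ 0.06  -0.094 -0.002] turn -0.0838
58 [ 0.066 -0.107 -0.002] turn -0.0949
60 [ 0.071 -0.121 -0.002] turn -0.1060
62 [ 0.076 -0.135 -0.002] turn -0.1171
64 [ 0.08  -0.15  -0.002] turn -0.1282
66 [ 0.084 -0.164 -0.002] turn -0.1394
0 [442.  22.] 1 [491.  50.] 2 [520.  89.] 3 [524. 132.] 4 [501. 172.] 5 [454. 201.] 6 [392. 213.] 7 [325. 207.] 8 [268. 183.] 9 [229. 146.]
```

View pics/s5.png

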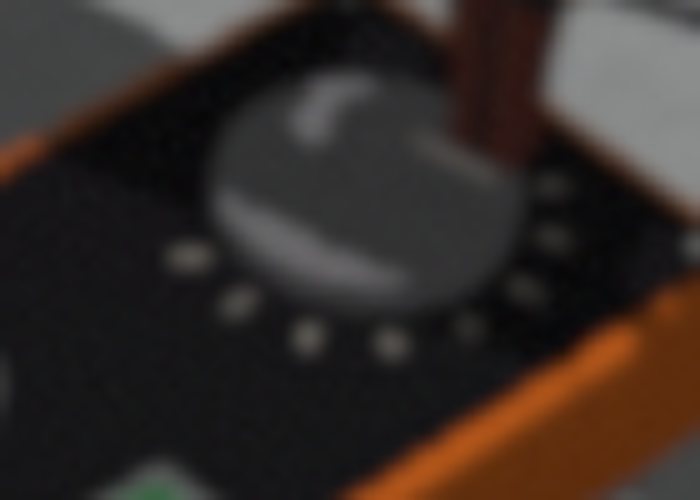

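The second click is done: the tip is at about (500,175), index 4.

jog_arm --steps '[{"turn": [0,0,-0.017],"dp": [0.014,-0.016,0],"claw": 0},{"turn": [0,0,-0.028],"dp": [0.023,-0.029,0],"claw": 0},{"turn": [0,0,-0.039],"dp": [0.031,-0.041,0],"claw": 0},{"turn": [0,0,-0.05],"dp": [0.039,-0.054,0],"claw": 0},{"turn": [0,0,-0.062],"dp": [0.046,-0.067,0],"claw": 0},{"turn": [0,0,-0.073],"dp": [0.053,-0.08,0],"claw": 0},{"turn": [0,0,-0.084],"dp": [0.06,-0.094,0],"claw": 0},{"turn": [0,0,-0.095],"dp": [0.066,-0.107,0],"claw": 0},{"turn": [0,0,-0.106],"dp": [0.071,-0.121,0],"claw": 0},{"turn": [0,0,-0.117],"dp": [0.076,-0.135,0],"claw": 0},{"turn": [0,0,-0.128],"dp": [0.08,-0.15,0],"claw": 0},{"turn": [0,0,-0.128],"dp": [0.08,-0.15,0],"claw": 0}]'

```text
t: 7.48
ee_pos: [615.8, 156.6, 86.6]
orientation: [-1.571, 0.116, -0.123]
ft_force: [0.2, 0.8, -0.2]
width: 0.5
```

```bash

python3 -c "
from h import *
arc(range(66,94,2))
look('s6.png')"
```

```text
t 7.48 p [615.8 156.6  86.6] jaw x deg -8.7 y [ 0.004 -0.004 -1.   ] F [ 0.17  0.78 -0.21] M [-0.01 -0.08 -0.04] w 0.5 q [ 0.23  0.61  1.68 -0.01  0.85  0.39]
finger phi now 64.1 r 34.13947423522556
66 [ 0.005 -0.013 -0.002] turn -0.0116
68 [ 0.009 -0.028 -0.002] turn -0.0227
70 [ 0.012 -0.042 -0.002] turn -0.0338
72 [ 0.014 -0.057 -0.002] turn -0.0449
74 [ 0.016 -0.072 -0.002] turn -0.0560
76 [ 0.017 -0.087 -0.002] turn -0.0672
78 [ 0.018 -0.102 -0.002] turn -0.0783
80 [ 0.019 -0.117 -0.002] turn -0.0894
82 [ 0.019 -0.132 -0.002] turn -0.1005
84 [ 0.018 -0.147 -0.002] turn -0.1116
86 [ 0.017 -0.161 -0.002] turn -0.1227
88 [ 0.015 -0.176 -0.002] turn -0.1338
90 [ 0.013 -0.191 -0.002] turn -0.1449
92 [ 0.01  -0.206 -0.002] turn -0.1560
0 [442.  22.] 1 [491.  50.] 2 [520.  89.] 3 [524. 132.] 4 [501. 172.] 5 [454. 201.] 6 [392. 213.] 7 [325. 207.] 8 [268. 183.] 9 [229. 146.]
```

View pics/s6.png

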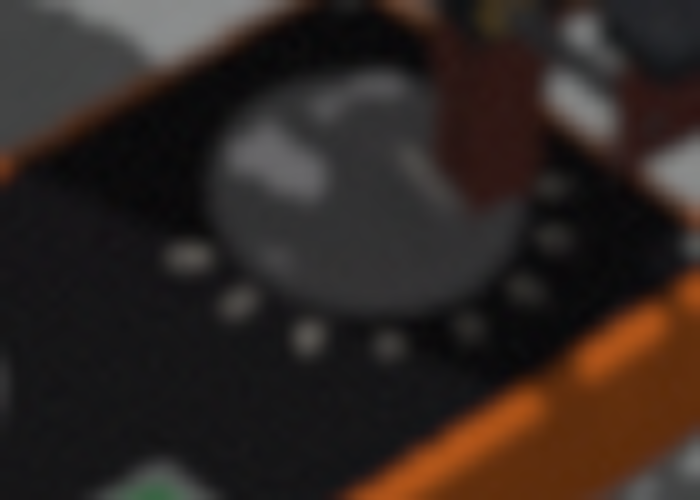

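The third click is done: the tip is at about (452,205), index 5. Now the fourth, stopping the finger at about 88°, which is past the 84° snap and short of the 96° stop.

jog_arm --steps '[{"turn": [0,0,-0.023],"dp": [0.009,-0.028,0],"claw": 0},{"turn": [0,0,-0.034],"dp": [0.012,-0.042,0],"claw": 0},{"turn": [0,0,-0.045],"dp": [0.014,-0.057,0],"claw": 0},{"turn": [0,0,-0.056],"dp": [0.016,-0.072,0],"claw": 0},{"turn": [0,0,-0.067],"dp": [0.017,-0.087,0],"claw": 0},{"turn": [0,0,-0.078],"dp": [0.018,-0.102,0],"claw": 0},{"turn": [0,0,-0.089],"dp": [0.019,-0.117,0],"claw": 0},{"turn": [0,0,-0.1],"dp": [0.019,-0.132,0],"claw": 0},{"turn": [0,0,-0.112],"dp": [0.018,-0.147,0],"claw": 0},{"turn": [0,0,-0.123],"dp": [0.017,-0.161,0],"claw": 0},{"turn": [0,0,-0.134],"dp": [0.015,-0.176,0],"claw": 0},{"turn": [0,0,-0.134],"dp": [0.015,-0.176,0],"claw": 0}]'

```text
t: 8.53
ee_pos: [616.9, 142.5, 86.6]
orientation: [-1.528, 0.445, -0.45]
ft_force: [0.1, -0.4, 0.2]
width: 0.4
```

```bash

python3 -c "
from h import *
arc([90])
look('s7.png')"
```

```text
t 8.53 p [616.9 142.5  86.6] jaw x deg -32.7 y [ 0.002 -0.005 -1.   ] F [ 0.1  -0.42  0.16] M [-0.03 -0.04 -0.05] w 0.4 q [ 0.21  0.61  1.69 -0.01  0.85  0.79]
finger phi now 88.0 r 34.182813130462904
90 [-0.001 -0.015 -0.001] turn -0.0116
0 [442.  22.] 1 [491.  50.] 2 [520.  89.] 3 [524. 132.] 4 [501. 172.] 5 [454. 201.] 6 [392. 213.] 7 [325. 207.] 8 [268. 183.] 9 [229. 146.]
```

View pics/s7.png

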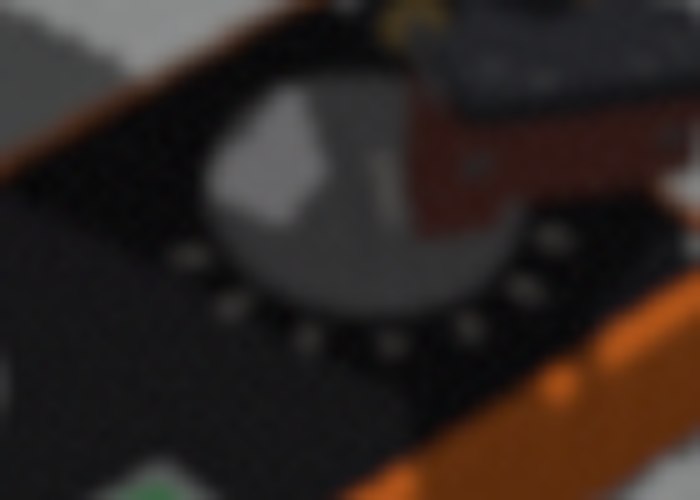

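The fourth click is done: the fin is at about (392,215), index 6. I back off, rise, and check the key's housing height in the first depth image.

jog_arm --steps '[{"turn": [0,0,0],"dp": [0.05,0.07,0],"claw": 0},{"turn": [0,0,0],"dp": [0.05,0.07,0.2],"claw": 0},{"turn": [0,0,0],"dp": [0.05,0.07,0.6],"claw": 0},{"turn": [0,0,0],"dp": [0.05,0.07,0.6],"claw": 0}]'

```text
t: 8.92
ee_pos: [624.2, 149.4, 139.6]
orientation: [-1.525, 0.437, -0.453]
ft_force: [1.6, -0.2, 1.2]
width: 0.6
```

```bash

python3 -c "
from h import *
import pickle
st()
im=pickle.load(open('top0.pkl','rb'));f=210/np.tan(np.radians(im['fovy'])/2);T=np.linalg.inv(np.array(im['camera_from_world']))
for du in range(-14,15):
  u=305+du;v=226;z=im['range_z'][v,u];p=T@[(u-im['cx'])*z/f,(v-im['cy'])*z/f,z,1];print(du,p[1].round(1),(p[2]+2.5).round(1),end=' | ')
look('s8.png')"
```

```text
t 8.92 p [624.2 149.4 139.6] jaw x deg -32.5 y [ 0.01  -0.003 -1.   ] F [ 1.56 -0.15  1.17] M [-0.01 -0.06  0.01] w 0.6 q [ 0.22  0.54  1.65 -0.01  0.94  0.79]
-14 32.9 68.3 | -13 30.7 68.6 | -12 28.4 64.5 | -11 26.3 67.5 | -10 24.3 76.6 | -9 22.1 77.6 | -8 19.9 76.3 | -7 18.0 85.1 | -6 15.8 86.3 | -5 13.8 89.3 | -4 11.5 86.7 | -3 9.4 87.5 | -2 7.2 87.8 | -1 5.0 86.6 | 0 2.8 85.9 | 1 0.6 86.6 | 2 -1.4 88.7 | 3 -3.7 86.3 | 4 -5.8 87.7 | 5 -7.9 89.3 | 6 -10.2 86.2 | 7 -13.1 75.8 | 8 -15.1 79.2 | 9 -17.1 81.8 | 10 -20.4 66.9 | 11 -22.6 67.1 | 12 -24.9 66.3 | 13 -27.2 65.6 | 14 -29.4 65.1 | 0 [442.  22.] 1 [491.  50.] 2 [520.  89.] 3 [524. 132.] 4 [501. 172.] 5 [454. 201.] 6 [392. 213.] 7 [325. 207.] 8 [268. 183.] 9 [229. 146.]
```

View pics/s8.png

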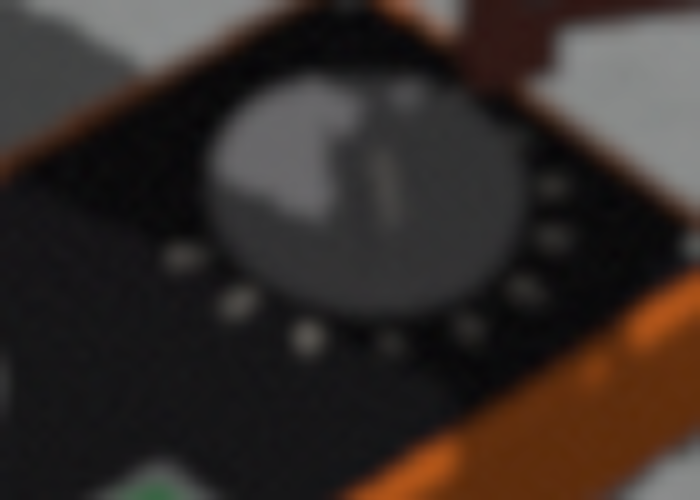

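jog_arm --steps '[{"turn": [0,0,0],"dp": [-0.45,-0.91,0],"claw": 0},{"turn": [0,0,0],"dp": [-0.45,-0.91,0],"claw": 0},{"turn": [0,0,0],"dp": [-0.45,-0.91,0],"claw": 0},{"turn": [0,0,0],"dp": [-0.45,-0.91,0],"claw": 0}]'

```text
t: 9.3
ee_pos: [586.5, 75.2, 137.1]
orientation: [-1.526, 0.44, -0.452]
ft_force: [-0.3, -0.0, -0.7]
width: 0.8
```

jog_arm --steps '[{"turn": [0,0,0],"dp": [-0.45,-0.91,-0.1],"claw": 0},{"turn": [0,0,0],"dp": [-0.45,-0.91,-0.2],"claw": 0},{"turn": [0,0,0],"dp": [-0.45,-0.91,-0.3],"claw": 0},{"turn": [0,0,0],"dp": [-0.45,-0.91,-0.3],"claw": 0},{"turn": [0,0,0],"dp": [-0.45,-0.91,-0.3],"claw": 0}]'

```text
t: 9.72
ee_pos: [551.1, 3.1, 112.7]
orientation: [-1.526, 0.44, -0.452]
ft_force: [0.3, 0.8, 0.3]
width: 0.2
```

```bash

python3 -c "
from h import *
o,R=st();print((np.array([552.3,4,96])-o['ee_pos'])/80)
im=ctrl.get_image('wrist');save(im,'w9.png')
im=ctrl.get_image('scene')
z=cv2.resize(im['img'][170:270,230:370],None,fx=5,fy=5,interpolation=cv2.INTER_CUBIC);cv2.imwrite('pics/s9.png',z[:,:,::-1])
"
```

```text
t 9.72 p [551.1   3.1 112.7] jaw x deg -32.6 y [ 0.007 -0.003 -1.   ] F [0.26 0.78 0.32] M [ 0.01 -0.01 -0.02] w 0.2 q [-0.01  0.47  1.87 -0.    0.8   0.56]
[ 0.01440645  0.01144628 -0.2085931 ]
```

View pics/s9.png

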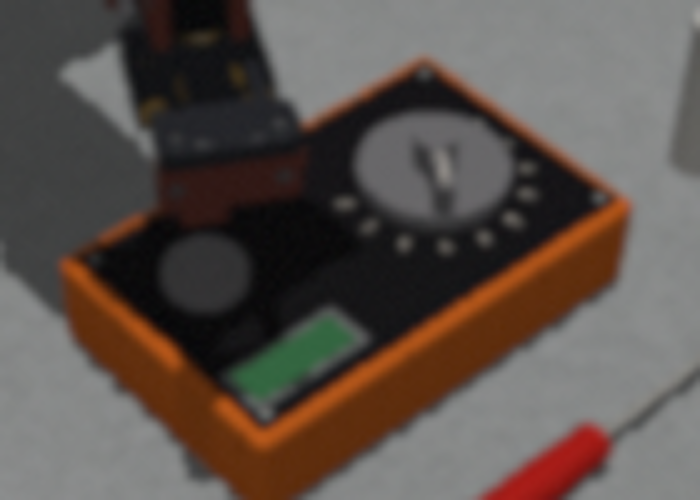

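The dial holds at index 6, lined up with the seventh tick, and the fingers hang above the key. I lower gently.

jog_arm --steps '[{"turn": [0,0,0],"dp": [0.015,0.012,-0.1],"claw": 0},{"turn": [0,0,0],"dp": [0.015,0.012,-0.2],"claw": 0},{"turn": [0,0,0],"dp": [0.015,0.012,-0.25],"claw": 0},{"turn": [0,0,0],"dp": [0.015,0.012,-0.25],"claw": 0},{"turn": [0,0,0],"dp": [0.015,0.012,-0.25],"claw": 0}]'

```text
t: 10.23
ee_pos: [552.8, 4.9, 92.9]
orientation: [-1.526, 0.438, -0.451]
ft_force: [0.4, -1.1, -0.0]
width: 0.7
```

jog_arm --steps '[{"turn": [0,0,0],"dp": [0,0,-0.025],"claw": 0},{"turn": [0,0,0],"dp": [0,0,-0.05],"claw": 0},{"turn": [0,0,0],"dp": [0,0,-0.05],"claw": 0}]'

```text
t: 10.48
ee_pos: [552.6, 4.8, 88.6]
orientation: [-1.526, 0.439, -0.451]
ft_force: [0.1, 0.0, 0.0]
width: 0.5
```

jog_arm --steps '[{"turn": [0,0,0],"dp": [0,0,-0.012],"claw": 0},{"turn": [0,0,0],"dp": [0,0,-0.025],"claw": 0},{"turn": [0,0,0],"dp": [0,0,-0.025],"claw": 0}]'

```text
t: 10.73
ee_pos: [552.7, 4.7, 86.6]
orientation: [-1.526, 0.438, -0.451]
ft_force: [-0.3, -0.3, 1.4]
width: 0.7
```

jog_arm --steps '[{"turn": [0,0,0],"dp": [0,0,-0.012],"claw": 0},{"turn": [0,0,0],"dp": [0,0,-0.025],"claw": 0},{"turn": [0,0,0],"dp": [0,0,-0.037],"claw": 0},{"turn": [0,0,0],"dp": [0,0,-0.05],"claw": 0},{"turn": [0,0,0],"dp": [0,0,-0.05],"claw": 0}]'

```text
t: 11.15
ee_pos: [552.8, 4.7, 82.6]
orientation: [-1.526, 0.439, -0.451]
ft_force: [-0.0, -1.0, 3.6]
width: 0.1
```

jog_arm --steps '[{"turn": [0,0,0],"dp": [0,0,-0.012],"claw": 0},{"turn": [0,0,0],"dp": [0,0,-0.02],"claw": 0},{"turn": [0,0,0],"dp": [0,0,-0.02],"claw": 0}]'

```text
t: 11.4
ee_pos: [552.8, 4.7, 81.3]
orientation: [-1.526, 0.438, -0.451]
ft_force: [-2.0, 0.9, 6.7]
width: 0.5
```

jog_arm --steps '[{"turn": [0,0,0],"dp": [0,0,-0.008],"claw": 0},{"turn": [0,0,0],"dp": [0,0,-0.012],"claw": 0},{"turn": [0,0,0],"dp": [0,0,-0.012],"claw": 0}]'

```text
t: 11.65
ee_pos: [552.8, 4.7, 81.2]
orientation: [-1.526, 0.438, -0.451]
ft_force: [-5.1, 0.0, 13.5]
width: 0.8
```

The key is bottomed: z stopped at 81.2 mm while the force rose to 13.5 N. Release and retreat.

jog_arm --steps '[{"turn": [0,0,0],"dp": [0,0,0.04],"claw": 0},{"turn": [0,0,0],"dp": [0,0,0.12],"claw": 0},{"turn": [0,0,0],"dp": [0,0,0.4],"claw": 0},{"turn": [0,0,0],"dp": [0,0,0.9],"claw": 0},{"turn": [0,0,0],"dp": [0,0,0.9],"claw": 0}]'

```text
t: 12.07
ee_pos: [556.5, 4.7, 158.9]
orientation: [-1.523, 0.431, -0.458]
ft_force: [1.1, 0.6, 0.8]
width: 0.6
```

jog_arm --steps '[{"turn": [0,0,0],"dp": [-0.9,-0.9,0.5],"claw": 0},{"turn": [0,0,0],"dp": [-0.9,-0.9,0.5],"claw": 0},{"turn": [0,0,0],"dp": [-0.9,-0.9,0.5],"claw": 0},{"turn": [0,0,0],"dp": [-0.9,-0.9,0.5],"claw": 0},{"turn": [0,0,0],"dp": [-0.9,-0.9,0.5],"claw": 0}]'

```text
t: 12.48
ee_pos: [484.5, -68.0, 199.5]
orientation: [-1.523, 0.432, -0.461]
ft_force: [0.0, -0.3, -0.8]
width: 0.6
```

jog_arm --steps '[{"turn": [0,0,0],"dp": [0,-1,0],"claw": 0},{"turn": [0,0,0],"dp": [0,-1,0],"claw": 0},{"turn": [0,0,0],"dp": [0,-1,0],"claw": 0},{"turn": [0,0,0],"dp": [0,-1,0],"claw": 0},{"turn": [0,0,0],"dp": [0,-1,0],"claw": 0}]'

```text
t: 12.9
ee_pos: [484.7, -147.3, 198.7]
orientation: [-1.522, 0.433, -0.46]
ft_force: [-0.6, 0.1, -0.3]
width: 0.6
```

```bash

python3 -c "
from h import *
st()
im=ctrl.get_image('top')
z=cv2.resize(im['img'][130:270,140:400],None,fx=3,fy=3,interpolation=cv2.INTER_CUBIC);cv2.imwrite('pics/t10.png',z[:,:,::-1])
f=210/np.tan(np.radians(im['fovy'])/2);T=np.linalg.inv(np.array(im['camera_from_world']))
h=[]
for u in range(302,309):
 for v in range(223,230):
  z=im['range_z'][v,u];h.append((T@[(u-im['cx'])*z/f,(v-im['cy'])*z/f,z,1])[2])
print('key h',np.median(h))
import pickle
im=pickle.load(open('top0.pkl','rb'));h=[]
for u in range(302,309):
 for v in range(223,230):
  z=im['range_z'][v,u];h.append((T@[(u-im['cx'])*z/f,(v-im['cy'])*z/f,z,1])[2])
print('before',np.median(h))
"
```

```text
t 12.90 p [ 484.7 -147.3  198.7] jaw x deg -32.7 y [ 0.017 -0.003 -1.   ] F [-0.65  0.09 -0.32] M [-0.05 -0.02  0.02] w 0.6 q [-0.32  0.27  1.92  0.    0.93  0.25]
key h 85.06751448000512
before 84.91367590781056
```

View pics/t10.png

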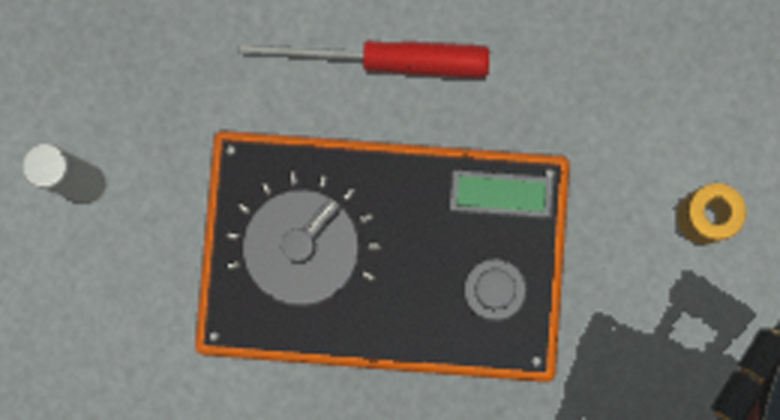

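The fin points at tick index 6 (349,194), four on from its start tick at (244,208). The key is back up, and the insert, sleeve and driver are where they were.

```bash
python3 -c "
from workcell import ctrl
print(ctrl.close_job())"
```

```text
the job is handed in; nothing more can be done
None
```

The dial is four clicks clockwise of where it started, and the round key was pressed fully down and came back up. The job was handed in at about 13 s, against the 51 s limit.

- **Dial:** I pushed the fin with the closed fingertips, one click at a time, from stop 3 to stop 7. The scene camera showed the right stop after each click. The largest contact force I read was about 4 N, though readings came only at the end of each move. The last top view shows the fin at the fourth tick from its start.
- **Key:** it bottomed at a tool height of 81.2 mm, about 6 mm below its 87 mm top, with the force rising to 13.5 N. Afterwards the depth reading was 85.1 mm, against 84.9 mm before the press, so it had returned.
- **Other objects:** in the last top view the cylinder, the brass tube and the screwdriver look unmoved. I judged this by eye only. The robot is clear of everything.
- **Disagreements:** the top and wrist cameras differed by 3 to 4 mm on the dial axis, so I used a value in between, and contact with the fin agreed to about 0.5 mm. The depth images read 2 to 3 mm low throughout.

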